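# Hold the green filter in the photometer's beam

## Robot

A 6-joint arm with a two-finger parallel gripper is mounted at the origin on the work surface; the furniture and walls round the work are solid. World frame = base frame: x ahead of the robot, y to its left, z up, the work surface at z = 0. Lengths are in m, angles in rad, forces in N, time in s.
With the tool pointing down it reaches from about 0.275 to 0.725 m from the base axis. Payload 5.6 kg.
Tool frame: the origin (TCP) lies at the very end of the fingers, on their centre line; the grasp point (between the pads) lies 19 mm behind it; z points along the fingers, y is the line along which they close (so a half turn about z gives the same grasp; the last joint's range is limited). The gripper opens to 85 mm and grips with 20 to 120 N. Pads are 22 mm wide; open, the fingers measure 114 mm over their backs; the gripper's body (76 mm by 85 mm) begins 54 mm behind the grasp point. The pads swing forward as they close: fully open they stand 13 mm farther back than shut.
Start: joints at [1.396, 0.255, 0.108, 0, -1.424, -0.285], TCP at [0.244, 0.493, 0.231] pointing down, gripper open.
Joint ranges: [-2.95, 2.95], [-1.21, 1.97], [-1.09, 1.5], [-2.87, 1.71], [-2.94, -0.07], [-3.05, 3.05]. Speed limits (rad/s): [2.57, 2.57, 3.14, 3.14, 3.14, 3.14].

## Interface

Orientations are given as a rotation vector (axis times angle).
In Python, from cell import ctrl gives the robot as it stands. The module is installed in compiled form; this text tells all that it offers.
- The arm moves only by the tool carry_out, never from a script. Its argument "motion" is a list of rows, each a list of 3 entries, a list of its own where there are three numbers: the shift along the tool's x, y, z in mm, then the turn about the tool's z in degrees, then the closure, from -1 (fully open) to 1 (shut), so that 0 is half open. In form: [[[x, y, z], yaw, hand], ...]. A call has 1 to 20 rows; each row is the pose to reach, as a shift and turn from the pose commanded when the call began, along the tool's axes at that moment; what a row does not reach only later rows make up. A row lasts 1/8 s, in which the tool goes at most 62.5 mm and 10.7 degrees, less where a joint would pass 70% of its speed; a pose out of reach is approached as far as the arm can. A call with a gripper value outside its range is refused whole. The fingers move at their own pace and stop on an object; the grip force is fixed at half the most. Time passes only in rows, so rows that repeat a pose let the fingers close. It gives the time, the measured TCP pose, the force, the opening and the grip force at its end, in the units of the state.
- ctrl.observe(): the state, without advancing time (a new reading comes with each control period).
- ctrl.get_image(name): name is "side" or "top" or "wrist"; returns (picture, depth): 480x640x3 uint8, red, green, blue; 480x640 float32, m along the optical axis (not along the pixel's ray), 0 where there is no reading.
- ctrl.camera_model(name): a dict with "fov_y" (degrees; the focal length in pixels is half the picture's height over the tangent of half this angle, whatever the lens; pixels are square), "cx", "cy" (the principal point, pixels), "view" (4x4, takes a point from world to camera coordinates). Camera axes: x right, y down, z forward; pixel columns grow to the right and rows downward; lengths in m; the calibration is good to about 2 mm. A picture is of the moment at which its call begins: read the wrist's pose just before it. camera_model takes no time and is no camera call; for the wrist camera it gives the pose at the moment of the call.
- ctrl.finish_job(): hands the job in; it is judged then, once.
Trained networks look in the newest picture that a camera, given by its name, has taken for a name from the list of things; names that differ only in an ending like _2 or _b are one class to them, and where a whole thing is asked for, a point or a joint stands for the part that bears it (a point fixed in the world has none). Each returns a list of dicts, best first, with "conf" (0 to 1); they miss things now and then, are a little off and sometimes report something else, mostly with a low value. They report only what shows in the picture. A call takes as long as a camera call.
- ctrl.cut_out(camera, label): "pixels" (480x640 bool, what is visible of it).
- ctrl.mark_of(camera, label): "point" ([x, y, z] in m, in world coordinates, good to about 4 mm: a listed point, or the origin of a listed thing).
The state is a dict: "clock": time; "joint_positions": joint angles; "dq": joint speeds; "joint_torque": joint torques, N m; "ee_pos": TCP position; "tool_rot": TCP orientation; "wrist_force": force on the tool from outside, world axes, zero at the start; "wrist_torque": the same for the moment, N m; "grip_width": finger opening in m; "gripper_force": force on a finger pad.
Only numpy, scipy, OpenCV 4.12 (cv2) and the standard library are available. Lean on these libraries where they do the work, as an engineer would, in place of code of your own. Each camera call takes 0.05 s, during which the arm holds its last target. There are 200 camera calls.

## Task

Slide the photometer's flat cover fully open, then take the paddle with the green handle out of the stand and pass its plate straight down through the narrow slot until the white line on the plate is level with the photometer's top. Finish while still holding it there, still and upright in the gripper, not resting on the chamber floor. Leave the other two paddles and everything else on the bench where they stand.

Things in the scene. Friction and masses are not known exactly. Their poses are not given: they have to be found in the camera images.
- photometer: Grey box with a white top, 130 mm (its x) by 200 mm (its y) by 80 mm high, fixed; origin at the centre of its underside, z up. Light barrels stick out of its x faces (22 mm at +x, 10 mm at -x) 42 mm above the worktop. The chamber under the slot is hollow down to a floor 74 mm below the top. Its yaw lies within 0.3 rad of 0.
- slot_mouth (a point): Centre of the slot in the photometer's top, level with the top face (80 mm above the worktop; 40 mm towards the photometer's +y from its middle); axes as the photometer's. The slot goes through the 6 mm top plate; it is 52 mm long along x and 10 mm wide along y, sharp edged. At the start the cover lies over it.
- cover (a joint): Flat blue cover, m: 0 = shut, centred over the slot; 0.055 = fully open, at its stop. It slides along the photometer's -y as the value grows, against 2 N of friction, and stays where left. Starts at 0 to 0.012. The cover lies on the top and is 74 mm (x) by 40 mm (y) by 4 mm. Its rails stand 7 mm above the top, 37 to 44 mm either side of the slot's centre in x.
- cover_grip (a point): Centre of the upper edge of the black upright grip on the cover, moving with it (108 mm above the worktop); axes as the photometer's. The grip is 40 mm long (x), 10 mm thick (y) and stands 24 mm up from the cover; pinch it across y or push it.
- paddle_stand: White stand block, 215 mm (its x) by 56 mm by 40 mm high, fixed; origin at the centre of its underside. Three slots in a row along its x, 66 mm apart (the middle one at the centre), each 52 by 10 mm and 34 mm deep, hold the paddles upright. Its yaw lies within 0.3 rad of 0. Which paddle is in which slot varies.
- paddle_green: Paddle with GREEN handle and green glass disc, loose, 0.04 to 0.09 kg, 120 mm tall, upright in the stand. Origin: centre of its lower edge (at first 6 mm above the worktop); z up, x along its width. Black plate 50 (x) by 8 (y) by 74 mm tall, its lowest 6 mm tapered to 44 by 4.5 mm. Handle above, 30 (x) by 12 mm (y), from 74 to 120 mm: pinch it across y. Same when turned half round.
- green_line (a point): The white line round the green paddle's plate, on its axis, 62 mm above its lower edge (12 mm below the handle); axes as the paddle's.
- paddle_red: Same paddle with red handle and glass, in the same row; stays in the stand.
- paddle_yellow: Same paddle with yellow handle and glass, in the same row; stays in the stand.
- beaker_250: Bystander, loose: clear 250 ml beaker, 78 mm wide, 95 mm tall; origin at the centre of its underside. Leave alone.
- graduated_cylinder: Bystander, loose: clear measuring cylinder on a blue foot, 63 mm wide, 197 mm tall; origin at the centre of its underside. Leave alone.
- flask_250: Bystander, loose: clear round flask with a long neck and a blue stopper, 80 mm wide, 237 mm tall; origin at the centre of its underside. Leave alone.

How it is judged:
On the way, in this order (a step that is already met when the one before it is completed fails the run):
1. the cover is slid fully open (value of joint cover above 0.05 m), for 0.2 s.
2. the green paddle, held by the fingers, has been lifted clear above the photometer's top (value of joint cover above 0.05 m and height (world z) of paddle_green above 0.082 m and contact force between paddle_green and the fingers above 0.5 N), for 0.1 s.
3. the green paddle's plate has entered the slot by 15 mm (value of joint cover above 0.05 m and x of paddle_green in the frame of slot_mouth between -0.006 and 0.006 m and y of paddle_green in the frame of slot_mouth between -0.006 and 0.006 m and z of paddle_green in the frame of slot_mouth below -0.015 m), for 0.1 s.
At the end, for the whole second after the job is handed in: Cover open past 50 mm; green paddle gripped in the slot, line within 6 mm of top height and 4 mm of slot centre, upright within 0.10 rad, along the slot within 0.12 rad, slower than 20 mm/s, pressing the photometer with under 8 N; red and yellow paddles within 20 mm of their starts (value of joint cover above 0.05 m and z of green_line in the frame of slot_mouth between -0.006 and 0.006 m and x of green_line in the frame of slot_mouth between -0.004 and 0.004 m and y of green_line in the frame of slot_mouth between -0.004 and 0.004 m and angle between paddle_green's own z axis and vertical below 0.1 rad and angle between the x axis of paddle_green and the x axis of photometer, either way round below 0.12 rad and contact force between paddle_green and the fingers above 0.5 N and linear speed of paddle_green below 0.02 m/s and contact force between paddle_green and photometer below 8 N and distance of each of paddle_red, paddle_yellow from where it was at the start of the episode below 0.02 m); the arm keeps its last pose, push and grip.
It fails at once if a bystander is pushed more than 30 mm (distance of any of beaker_250, graduated_cylinder, flask_250 from where it was at the start of the episode above 0.03 m).
It fails at once if the red or yellow paddle is moved more than 30 mm (distance of any of paddle_red, paddle_yellow from where it was at the start of the episode above 0.03 m).
It also fails if it takes over 58 s, if anything falls off the work surface, if the arm or the gripper's body presses on something with over 40 N, if the wrist force passes 120 N, or if a joint passes its speed limit or range.

## Working session

There is one attempt and no reset: what is moved stays moved. The work goes in short steps, Python scripts to look and compute and a tool call to move; the robot and the scene stay as the last step left them, time stands still between calls to the robot, and variables do not carry over. Pictures are saved under pics/ and viewed, at most 10 in all, crops included, and the job is handed in when it is done.

Besides the shell and the picture viewer there is one more tool, called after ">>>" as name([rows], argument=value, ...), one row to a line, values as JSON. carry_out: Moves the arm, as the interface text tells. Its arguments: {"type":"object","properties":{"motion":{"type":"array","items":{"type":"array"}}},"required":["motion"]}

```bash
mkdir -p pics; python3 - <<'E'
from cell import ctrl
import cv2,numpy as np
s=ctrl.observe();print(s['clock'],s['ee_pos'],s['tool_rot'],s['grip_width'])
for c in ['top','side']:
    im,d=ctrl.get_image(c);cv2.imwrite(f'pics/{c}0.png',im[...,::-1])
    for l in ['photometer','slot_mouth','cover_grip','paddle_stand','paddle_green','green_line','paddle_red','paddle_yellow','beaker_250','graduated_cylinder','flask_250']:
        r=ctrl.mark_of(c,l);print(c,l,[(np.round(x['point'],4).tolist(),round(x['conf'],2)) for x in r[:2]])
E
```

```text
0.0 [0.243806   0.49246757 0.23039331] [ 3.05708460e+00 -7.15625545e-01 -6.16934128e-04] 0.08530764121172754
top photometer [([0.5004, -0.162, 0.002], 0.75)]
top slot_mouth []
top cover_grip [([0.5096, -0.1287, 0.1084], 0.96)]
top paddle_stand [([0.5213, 0.2006, 0.0051], 0.95)]
top paddle_green [([0.4553, 0.1973, 0.0067], 0.54)]
top green_line [([0.4573, 0.1984, 0.0689], 0.62), ([0.7015, 0.1898, 0.0013], 0.18)]
top paddle_red [([0.5215, 0.2008, 0.0076], 0.88), ([0.4563, 0.198, 0.0074], 0.4)]
top paddle_yellow [([0.5899, 0.2104, 0.0051], 0.54), ([0.7036, 0.1908, 0.0025], 0.27)]
top beaker_250 [([0.7034, 0.0994, 0.003], 0.86)]
top graduated_cylinder [([0.7038, 0.1928, -0.0014], 0.8), ([0.5105, -0.1236, 0.0783], 0.33)]
top flask_250 [([0.7056, -0.0012, 0.0031], 0.64)]
side photometer [([0.4982, -0.1616, 0.0038], 0.56)]
side slot_mouth [([0.5143, -0.1195, 0.0755], 0.67)]
side cover_grip [([0.5048, -0.1283, 0.1044], 0.72), ([0.5225, 0.2035, -0.0021], 0.37)]
side paddle_stand [([0.5245, 0.2053, -0.003], 0.9)]
side paddle_green [([0.4579, 0.2027, 0.0118], 0.83)]
side green_line [([0.4514, 0.1955, 0.07], 0.87)]
side paddle_red [([0.5245, 0.202, 0.0077], 0.74)]
side paddle_yellow [([0.5862, 0.2066, 0.0052], 0.89)]
side beaker_250 [([0.7007, 0.0934, -0.0012], 0.79)]
side graduated_cylinder [([0.701, 0.1863, -0.0027], 0.89)]
side flask_250 [([0.7093, -0.0028, -0.0018], 0.73), ([0.5001, -0.1606, 0.0029], 0.48)]
```

```bash
cat > h.py <<'E'
from cell import ctrl
import cv2,numpy as np
from scipy.spatial.transform import Rotation as R
def cloud(c):
    m0=ctrl.camera_model(c); im,d=ctrl.get_image(c)
    f=240/np.tan(np.radians(m0['fov_y'])/2); v,u=np.mgrid[:480,:640]
    p=np.stack([(u-m0['cx'])*d/f,(v-m0['cy'])*d/f,d,np.ones_like(d)],-1)@np.linalg.inv(m0['view']).T
    return im,d,p[...,:3]
def rect(xy):
    (c,s,a)=cv2.minAreaRect((xy*1000).astype(np.float32)); 
    return np.round(c,1),np.round(s,1),round(a,1)
def goto(tx,ty,tz,yaw,grasp=False):
    "shift in tool axes (mm) to TCP target, and turn; yaw = world angle (deg) wanted for tool y axis mod 180"
    s=ctrl.observe();r=R.from_rotvec(s['tool_rot']).as_matrix()
    d=r.T@(np.array([tx,ty,tz])-s['ee_pos'])*1000
    cur=np.degrees(np.arctan2(r[1,1],r[0,1])); dy=(yaw-cur+90)%180-90
    print('shift',np.round(d,1),'turn about tool z',round(-dy,1),'tilt z',np.round(r[:,2],3),'q6',s['joint_positions'][5])
E
python3 - <<'E'
from h import *
im,d,p=cloud('top')
ok=d>0;z=p[...,2]
def sel(x0,x1,y0,y1,z0,z1): return p[ok&(p[...,0]>x0)&(p[...,0]<x1)&(p[...,1]>y0)&(p[...,1]<y1)&(z>z0)&(z<z1)]
a=sel(.4,.62,-.3,0,.072,.087);print('photo',rect(a[:,:2]),np.median(a[:,2]))
a=sel(.4,.62,-.3,0,.1,.115);print('grip',rect(a[:,:2]),np.median(a[:,2]),len(a))
a=sel(.35,.68,.1,.3,.034,.046);print('stand',rect(a[:,:2]),np.median(a[:,2]))
for x in (.457,.523,.588):
    a=sel(x-.025,x+.025,.15,.25,.115,.135);print('pad',rect(a[:,:2]),np.median(a[:,:],0),len(a))
goto(.505,-.128,.25,90)
E
```

```text
photo (array([ 498.1, -161.4]), array([201.2, 130.8]), 73.4) 0.08070706479294026
grip (array([ 507.5, -128.8]), array([10.2, 39.7]), 73.1) 0.10837499990050986 116
stand (array([550.6, 195.7]), array([120. , 278.2]), 75.6) 0.039999828159825
pad (array([456.8, 197.8]), array([28.4, 12.7]), 2.4) [0.45598118 0.19721928 0.12544213] 119
pad (array([522.6, 203. ]), array([29.1, 11.9]), 5.4) [0.52355574 0.20202434 0.12548   ] 113
pad (array([588. , 208.4]), array([29.8, 13.4]), 5.2) [0.58749502 0.20726591 0.12506918] 118
shift [509.4 440.6 -18.7] turn about tool z -26.3 tilt z [ 0. -0. -1.] q6 -0.28459185066375364
```

View pics/top0.png

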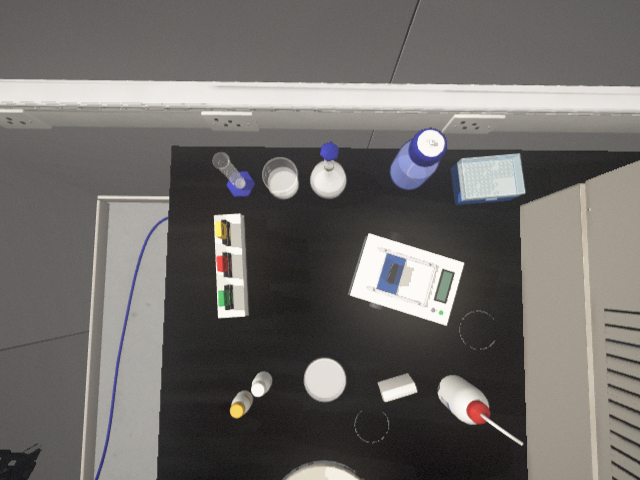

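The top picture shows the stand at left, with yellow, red and green at (222,229), (222,263) and (223,298). The photometer is at (407,280), with the blue cover and black grip at (393,273). Its y axis points at about 73.4° in the world. I'm going above the grip.

>>> carry_out([
  [[512, 440, 40], -9.7, -1],
  [[512, 440, 40], -9.7, -1],
  [[512, 440, 40], -9.7, -1],
  [[512, 440, 40], -9.7, -1],
  [[512, 440, 40], -9.7, -1],
  [[512, 440, 40], -9.7, -1],
  [[512, 440, 40], -9.7, -1],
  [[512, 440, 40], -9.7, -1],
  [[512, 440, 40], -9.7, -1],
  [[512, 440, 40], -9.7, -1],
  [[512, 440, 40], -9.7, -1],
  [[512, 440, 40], -9.7, -1],
  [[512, 440, 40], -9.7, -1],
  [[512, 440, 40], -9.7, -1],
  [[512, 440, 40], -9.7, -1],
])

```text
clock: 3.12
ee_pos: [0.5076, -0.1277, 0.1917]
tool_rot: [-3.109, 0.452, -0.001]
wrist_force: [0.2, -0.5, -0.4]
grip_width: 0.0855
gripper_force: 0.0
```

```bash
python3 - <<'E'
from h import *
im,d,p=cloud('wrist');cv2.imwrite('pics/w1.png',im[...,::-1])
ok=d>0
a=p[ok&(p[...,2]>.1)&(p[...,2]<.115)&(abs(p[...,0]-.508)<.05)&(abs(p[...,1]+.129)<.04)]
print('grip',rect(a[:,:2]),np.median(a,0),len(a))
c=ctrl.mark_of('wrist','cover_grip');print(c[:1])
goto(.5075,-.1288,.09,73.4);print(ctrl.observe()['clock'],ctrl.observe()['ee_pos'])
E
```

```text
grip (array([ 506.9, -129.7]), array([10.3, 39.7]), 73.9) [ 0.50840246 -0.13006576  0.10846165] 1021
[{'point': [0.5091, -0.131, 0.1115], 'conf': 0.8}]
shift [1.000e-01 9.000e-01 1.016e+02] turn about tool z 0.0 tilt z [ 0.001  0.    -1.   ] q6 1.2290581511464336
3.225 [ 0.50761332 -0.12789396  0.19163448]
```

View pics/w1.png

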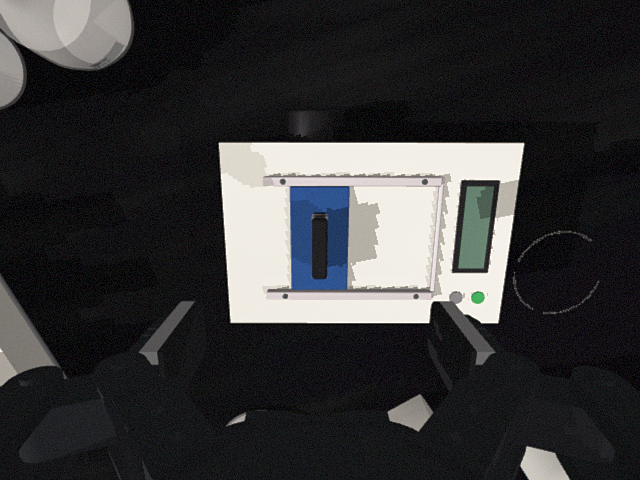

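The black grip at (320,247) sits midway between the fingers, and the cover slides right in the picture (tool +y). I'll descend, pinch and slide.

>>> carry_out([
  [[0, 2, 50], 0, -1],
  [[0, 2, 90], 0, -1],
  [[0, 2, 101], 0, -1],
  [[0, 2, 101], 0, -1],
  [[0, 2, 101], 0, 1],
  [[0, 2, 101], 0, 1],
  [[0, 2, 101], 0, 1],
  [[0, 2, 101], 0, 1],
  [[0, 2, 101], 0, 1],
  [[0, 2, 101], 0, 1],
  [[0, 2, 101], 0, 1],
  [[0, 2, 101], 0, 1],
])

```text
clock: 4.72
ee_pos: [0.5072, -0.1305, 0.0907]
tool_rot: [-3.109, 0.454, -0.001]
wrist_force: [-2.7, 1.5, 5.9]
grip_width: 0.0086
gripper_force: 61.3
```

>>> carry_out([
  [[0, 12, 0], 0, 1],
  [[0, 24, 0], 0, 1],
  [[0, 36, 0], 0, 1],
  [[0, 45, 0], 0, 1],
  [[0, 49, 0], 0, 1],
  [[0, 49, 0], 0, 1],
  [[0, 49, 0], 0, 1],
])

```text
clock: 5.6
ee_pos: [0.4935, -0.1763, 0.0907]
tool_rot: [-3.106, 0.455, -0.002]
wrist_force: [-0.6, 7.5, 6.2]
grip_width: 0.0084
gripper_force: 61.6
```

>>> carry_out([
  [[0, 0, 0], 0, -1],
  [[0, 0, 0], 0, -1],
  [[0, 0, 0], 0, -1],
  [[0, 0, -15], 0, -1],
  [[0, 0, -60], 0, -1],
  [[0, -30, -110], 0, -1],
  [[0, -50, -110], 0, -1],
  [[0, -50, -110], 0, -1],
  [[0, -50, -110], 0, -1],
])

```text
clock: 6.72
ee_pos: [0.507, -0.1299, 0.2004]
tool_rot: [3.108, -0.455, -0.001]
wrist_force: [-0.2, 0.1, -0.1]
grip_width: 0.0854
gripper_force: 0.0
```

```bash
python3 - <<'E'
from h import *
im,d,p=cloud('wrist');cv2.imwrite('pics/w2.png',im[...,::-1])
ok=d>0;z=p[...,2]
near=(abs(p[...,0]-.5)<.12)&(abs(p[...,1]+.16)<.14)
a=p[ok&near&(z>.1)&(z<.115)]
g=rect(a[:,:2]);print('grip',g)
a=p[ok&near&(z>.074)&(z<.092)];print('top',rect(a[:,:2]))
# slot: pixels within top area that are deeper
th=np.radians(-16.6);c=np.array([.5095,-.1231])
# project ray to z=.08 plane
m=ctrl.camera_model('wrist');cam=np.linalg.inv(m['view'])[:3,3]
t=(.08-cam[2])/(p[...,2]-cam[2]);q=cam+(p-cam)*t[...,None]
l=(q[...,:2]-c)@np.array([[np.cos(th),-np.sin(th)],[np.sin(th),np.cos(th)]])
s=ok&(z<.073)&(abs(l[...,0])<.034)&(abs(l[...,1])<.02)
print('slot',rect(q[s][:,:2]),s.sum(),np.round(np.median(z[s]),3), 'u,v',np.argwhere(s).mean(0))
r=ctrl.mark_of('wrist','slot_mouth');print(r[:1])
print(ctrl.observe()['ee_pos'],ctrl.observe()['clock'])
goto(.4565,.1975,.24,94.6)
E
```

```text
grip (array([ 492.4, -176.2]), array([10.5, 40.5]), 73.1)
top (array([ 496.5, -162.3]), array([201.2, 130.1]), 73.3)
slot (array([ 508.9, -124. ]), array([ 8.9, 49.3]), 72.7) 54 0.073 u,v [234.96296296 307.09259259]
[{'point': [0.5099, -0.1263, 0.081], 'conf': 0.56}]
[ 0.50689656 -0.13019616  0.20006091] 6.825
shift [-142.4 -299.4  -40. ] turn about tool z -21.3 tilt z [-0.001 -0.    -1.   ] q6 1.2313968217338904
```

View pics/w2.png

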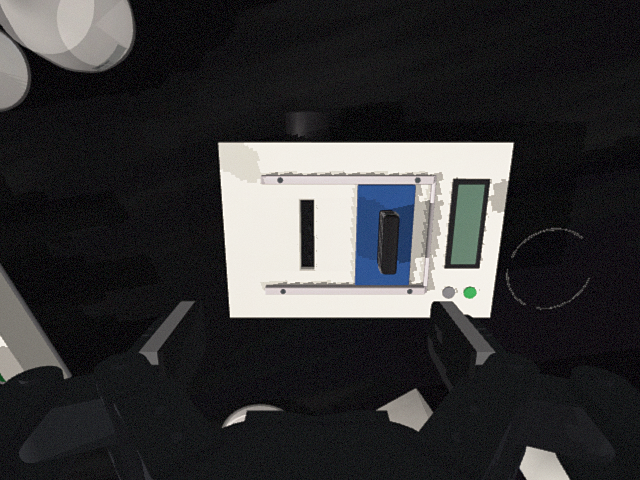

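The cover is fully open, with the slot clear at pixel (307,235) and the grip about 55 mm from it. Next is a position above the green paddle.

>>> carry_out([
  [[-142, -299, -10], -21.3, -1],
  [[-142, -299, -10], -21.3, -1],
  [[-142, -299, -10], -21.3, -1],
  [[-142, -299, -10], -21.3, -1],
  [[-142, -299, -10], -21.3, -1],
  [[-142, -299, -10], -21.3, -1],
  [[-142, -299, -10], -21.3, -1],
  [[-142, -299, -10], -21.3, -1],
  [[-142, -299, -10], -21.3, -1],
])

```text
clock: 7.95
ee_pos: [0.4572, 0.1963, 0.2103]
tool_rot: [3.139, 0.125, -0.0]
wrist_force: [1.1, 0.2, -0.4]
grip_width: 0.0853
gripper_force: 0.0
```

```bash
python3 - <<'E'
from h import *
im,d,p=cloud('wrist');cv2.imwrite('pics/w3.png',im[...,::-1])
ok=d>0
for x,y in ((.4565,.1975),(.5225,.2025),(.588,.208)):
    a=p[ok&(p[...,2]>.119)&(p[...,2]<.135)&(abs(p[...,0]-x)<.025)&(abs(p[...,1]-y)<.03)]
    if len(a)>5: print('pad',rect(a[:,:2]),np.median(a,0),len(a))
for l in ('paddle_green','green_line'): print(ctrl.mark_of('wrist',l)[:1])
print(ctrl.observe()['ee_pos']);goto(.4565,.1975,.087,94.6)
E
```

```text
pad (array([455.5, 197.9]), array([30.6, 12.1]), 3.9) [0.45692849 0.19815667 0.12613242] 884
pad (array([521.1, 203.2]), array([29.8, 11.8]), 4.8) [0.52176704 0.20301975 0.1261286 ] 1060
pad (array([583.9, 207.5]), array([24. , 12.2]), 4.8) [0.58300433 0.207397   0.1260201 ] 1123
[{'point': [0.4537, 0.1994, 0.0107], 'conf': 0.97}]
[{'point': [0.4556, 0.2002, 0.067], 'conf': 0.61}]
[0.45711539 0.19679603 0.21033021]
shift [ -0.6  -0.8 123.3] turn about tool z -0.0 tilt z [ 0. -0. -1.] q6 0.9287636503619136
```

View pics/w3.png

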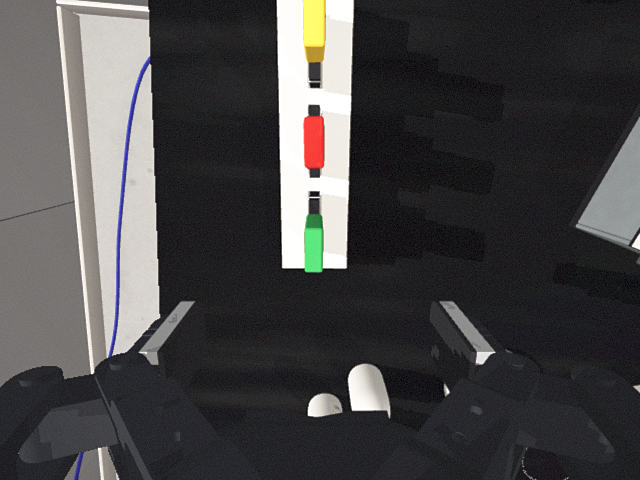

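The green handle is at (313,243), centred between the fingers. I'll descend and grip it.

>>> carry_out([
  [[-1, -1.5, 50], 0, -1],
  [[-1, -1.5, 90], 0, -1],
  [[-1, -1.5, 115], 0, -1],
  [[-1, -1.5, 123], 0, -1],
  [[-1, -1.5, 123], 0, -1],
  [[-1, -1.5, 123], 0, 1],
  [[-1, -1.5, 123], 0, 1],
  [[-1, -1.5, 123], 0, 1],
  [[-1, -1.5, 123], 0, 1],
  [[-1, -1.5, 123], 0, 1],
  [[-1, -1.5, 123], 0, 1],
  [[-1, -1.5, 123], 0, 1],
  [[-1, -1.5, 123], 0, 1],
])

```text
clock: 9.72
ee_pos: [0.456, 0.199, 0.0876]
tool_rot: [-3.139, -0.128, -0.001]
wrist_force: [-0.1, -1.3, 4.1]
grip_width: 0.0116
gripper_force: 58.9
```

>>> carry_out([
  [[0, 0, -10], 0, 1],
  [[0, 0, -25], 0, 1],
  [[0, 0, -50], 0, 1],
  [[0, 0, -80], 0, 1],
  [[0, 0, -120], 0, 1],
  [[0, 0, -120], 0, 1],
  [[0, 0, -120], 0, 1],
])

```text
clock: 10.6
ee_pos: [0.4552, 0.199, 0.2068]
tool_rot: [-3.139, -0.127, 0.002]
wrist_force: [-0.1, 0.3, -1.5]
grip_width: 0.0111
gripper_force: 58.4
```

```bash
python3 - <<'E'
from h import *
s=ctrl.observe();print(s['ee_pos'],s['wrist_force'],s['clock'])
goto(.5092,-.1236,.21,73.4)
E
```

```text
[0.45524291 0.1989643  0.20675422] [-0.08298763  0.27658846 -1.45774274] 10.6
shift [ 27.6 325.9  -3.4] turn about tool z 21.2 tilt z [-0.001  0.    -1.   ] q6 0.9247726359661603
```

>>> carry_out([
  [[28, 326, 0], 21.2, 1],
  [[28, 326, 0], 21.2, 1],
  [[28, 326, 0], 21.2, 1],
  [[28, 326, 0], 21.2, 1],
  [[28, 326, 0], 21.2, 1],
  [[28, 326, 0], 21.2, 1],
  [[28, 326, 0], 21.2, 1],
  [[28, 326, 0], 21.2, 1],
  [[28, 326, 0], 21.2, 1],
])

```text
clock: 11.72
ee_pos: [0.5101, -0.1224, 0.2073]
tool_rot: [-3.109, 0.449, 0.0]
wrist_force: [0.2, -0.6, -0.5]
grip_width: 0.0112
gripper_force: 58.8
```

```bash
cat > look.py <<'E'
from h import *
import sys
im,d,p=cloud('wrist');cv2.imwrite(f'pics/{sys.argv[1]}.png',im[...,::-1])
s=ctrl.observe();r=R.from_rotvec(s['tool_rot']).as_matrix()
print(s['clock'],s['ee_pos'],s['wrist_force'])
t=(p-s['ee_pos'])@r*1000   # tool frame mm
hsv=cv2.cvtColor(im,cv2.COLOR_RGB2HSV)
g=(d>0)&(hsv[...,0]>45)&(hsv[...,0]<85)&(hsv[...,1]>100)&(abs(t[...,0])<40)&(abs(t[...,1])<12)
print('green tool frame x,y,z pct',np.round(np.percentile(t[g],[2,50,98],axis=0),1),g.sum())
# slot: dark pixels projected onto z=.08
m=ctrl.camera_model('wrist');f=240/np.tan(np.radians(m['fov_y'])/2);v,u=np.mgrid[:480,:640]
Ti=np.linalg.inv(m['view']);cam=Ti[:3,3]
ray=np.stack([(u-m['cx'])/f,(v-m['cy'])/f,np.ones(u.shape)],-1)@Ti[:3,:3].T
q=cam+ray*((.08-cam[2])/ray[...,2])[...,None]
th=np.radians(-16.6);l=(q[...,:2]-[.5092,-.1236])@np.array([[np.cos(th),-np.sin(th)],[np.sin(th),np.cos(th)]])
k=(im.max(-1)<70)&(abs(l[...,0])<.034)&(abs(l[...,1])<.015)
print('slot',rect(q[k][:,:2]),k.sum())
for cam_ in ('wrist','top','side'):
    if cam_!='wrist': ctrl.get_image(cam_)
    for n in ('green_line','slot_mouth'): print(cam_,n,[(np.round(x['point'],4),x['conf']) for x in ctrl.mark_of(cam_,n)[:1]])
E
python3 look.py w4
```

```text
11.775 [ 0.51017462 -0.12254238  0.20735456] [-0.77760526  0.00608238 -0.66257779]
green tool frame x,y,z pct [[-13.4  -5.3 -85.8]
 [  9.3   0.8 -38.1]
 [ 16.1   6.6   1.8]] 4712
slot (array([ 505.3, -120.8]), array([16.6, 57.9]), 77.8) 1034
wrist green_line [(array([ 0.5114, -0.1213,  0.1865]), 0.68)]
wrist slot_mouth [(array([ 0.5062, -0.125 ,  0.0855]), 0.77)]
top green_line []
top slot_mouth []
side green_line [(array([ 0.5081, -0.1234,  0.1888]), 0.77)]
side slot_mouth [(array([ 0.5134, -0.1211,  0.0766]), 0.82)]
```

View pics/w4.png

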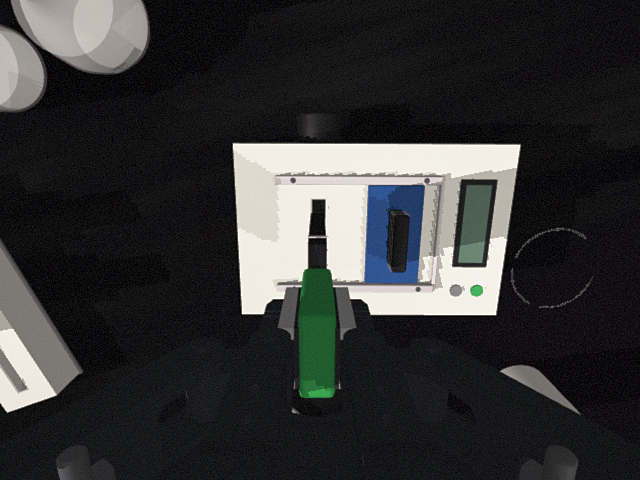

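The paddle hangs over the slot: line at (317,237), far end of the slot at (318,200). I'll lower it to just above the top and look again, so slot and plate can be compared at nearly the same depth.

>>> carry_out([
  [[-1, 1.4, 15], 0, 1],
  [[-1, 1.4, 30], 0, 1],
  [[-1, 1.4, 38], 0, 1],
  [[-1, 1.4, 38], 0, 1],
  [[-1, 1.4, 38], 0, 1],
])

```text
clock: 12.8
ee_pos: [0.5091, -0.1248, 0.1696]
tool_rot: [3.109, -0.452, 0.001]
wrist_force: [-0.2, 0.4, 0.8]
grip_width: 0.0112
gripper_force: 58.8
```

```bash
python3 look.py w5; python3 - <<'E'
import cv2
im=cv2.imread('pics/w5.png')[160:310,240:400];cv2.imwrite('pics/w5c.png',cv2.resize(im,None,fx=4.5,fy=4,interpolation=cv2.INTER_NEAREST))
E
```

```text
12.85 [ 0.50919737 -0.12479408  0.16978624] [-0.42335712  0.10456347 -1.44208348]
green tool frame x,y,z pct [[-13.4  -5.1 -85.2]
 [  9.5   0.9 -38. ]
 [ 16.1   7.    2.4]] 4719
slot (array([ 504.2, -123.9]), array([26.1, 58.3]), 73.5) 1100
wrist green_line []
wrist slot_mouth [(array([ 0.5087, -0.126 ,  0.0796]), 0.63)]
top green_line []
top slot_mouth [(array([ 0.7073, -0.003 , -0.001 ]), 0.46)]
side green_line [(array([ 0.508 , -0.125 ,  0.1517]), 0.77)]
side slot_mouth [(array([ 0.508 , -0.1207,  0.0773]), 0.56)]
```

View pics/w5c.png

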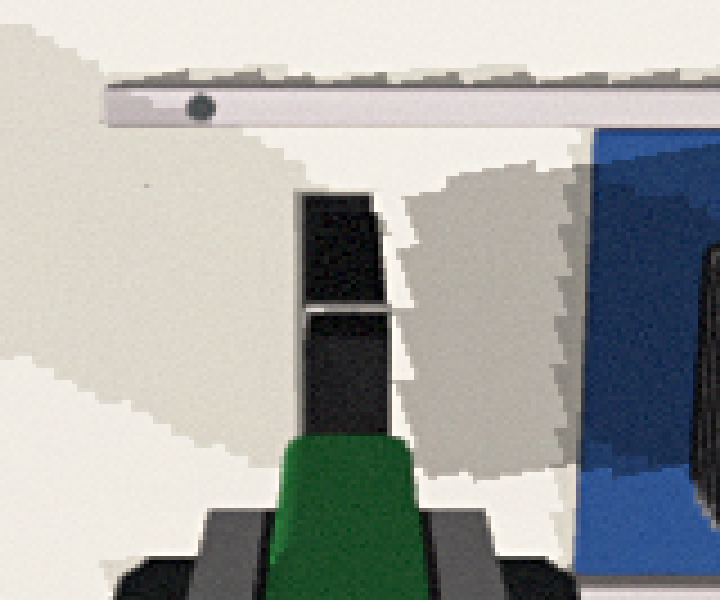

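```bash
python3 - <<'E'
from h import *
s=ctrl.observe();r=R.from_rotvec(s['tool_rot']).as_matrix()
m=ctrl.camera_model('wrist');f=240/np.tan(np.radians(m['fov_y'])/2);Ti=np.linalg.inv(m['view']);cam=Ti[:3,3]
print('f',f,m['cx'],m['cy'],'cam in tool',(r.T@(cam-s['ee_pos'])*1000).round(1))
def at(u,v,z):
    ray=Ti[:3,:3]@[(u-m['cx'])/f,(v-m['cy'])/f,1]; q=cam+ray*(z-cam[2])/ray[2]; return (r.T@(q-s['ee_pos'])*1000).round(1)
C=lambda c,ro:(240+c/4.5,160+ro/4)
zl=s['ee_pos'][2]-.087+.006+.062
for n,c,ro,z in [('slotL',297,198,.08),('slotR',374,198,.08),('slot far end',335,192,.08),('lineL',304,307,zl),('lineR',390,307,zl),('handle topL? low edge L',286,440,zl+.012),('low edge R',413,440,zl+.012),('plate low R corner',383,215,zl-.056),('railL end',105,105,.087)]:
    print(n,at(*C(c,ro),z))
im=cv2.imread('pics/w5.png')
for v in (207,209,211,213,215,218,222,230,236): print(v,im[v,304:332].max(-1).tolist())
E
```

```text
f 375.3124994023974 316.57636764971966 242.44257278803917 cam in tool [  67.1    0.9 -142.9]
slotL [23.8 -6.  89.4]
slotR [23.8  4.7 89.4]
slot far end [24.7 -0.7 89.4]
lineL [24.6 -3.3 19. ]
lineR [24.6  5.2 19. ]
handle topL? low edge L [13.2 -4.8  7. ]
low edge R [13.2  7.1  7. ]
plate low R corner [23.9  5.7 75. ]
railL end [ 39.2 -31.2  82.4]
207 [225, 193, 193, 197, 198, 197, 198, 199, 207, 235, 237, 235, 236, 238, 235, 237, 236, 230, 229, 231, 238, 240, 242, 241, 241, 243, 244, 243]
209 [228, 160, 136, 64, 31, 25, 35, 25, 30, 34, 39, 35, 39, 40, 32, 33, 32, 29, 114, 253, 248, 242, 242, 243, 241, 205, 181, 182]
211 [225, 167, 135, 63, 18, 26, 21, 29, 17, 30, 28, 29, 29, 27, 29, 30, 27, 21, 116, 255, 249, 241, 242, 240, 243, 246, 193, 176]
213 [224, 169, 139, 64, 27, 20, 25, 18, 16, 25, 19, 11, 16, 22, 26, 23, 17, 8, 32, 109, 209, 246, 244, 241, 241, 244, 200, 182]
215 [227, 168, 136, 66, 25, 24, 27, 23, 13, 16, 15, 22, 26, 1, 26, 17, 28, 18, 8, 35, 139, 191, 245, 243, 242, 243, 245, 191]
218 [227, 186, 145, 64, 29, 20, 19, 27, 26, 25, 20, 22, 14, 17, 28, 25, 13, 23, 15, 14, 88, 188, 201, 240, 242, 243, 244, 245]
222 [226, 183, 140, 64, 23, 21, 14, 17, 19, 14, 23, 19, 17, 26, 19, 10, 17, 13, 11, 4, 78, 255, 250, 245, 195, 177, 187, 175]
230 [225, 186, 140, 68, 22, 17, 18, 21, 20, 25, 24, 7, 9, 11, 30, 9, 19, 18, 18, 15, 14, 103, 253, 246, 242, 244, 192, 173]
236 [225, 184, 134, 82, 135, 145, 152, 146, 137, 129, 132, 135, 129, 135, 129, 130, 134, 136, 136, 135, 131, 123, 148, 246, 247, 244, 247, 245]
```

The crop shows the slot (dark, left edge about col 297, far end at row 192) and the plate in front of it. The plate sits about 1.5 mm too far in tool +y. I'll correct and enter slowly.

>>> carry_out([
  [[-0.5, -1.5, 0], 0, 1],
  [[-0.5, -1.5, 0], 0, 1],
  [[-0.5, -1.5, 5], 0, 1],
  [[-0.5, -1.5, 9], 0, 1],
  [[-0.5, -1.5, 13], 0, 1],
  [[-0.5, -1.5, 17], 0, 1],
  [[-0.5, -1.5, 20], 0, 1],
  [[-0.5, -1.5, 20], 0, 1],
])

```text
clock: 14.25
ee_pos: [0.5086, -0.1232, 0.149]
tool_rot: [3.109, -0.452, -0.001]
wrist_force: [0.5, 0.5, -0.8]
grip_width: 0.0114
gripper_force: 58.8
```

>>> carry_out([
  [[0, 0, 5], 0, 1],
  [[0, 0, 10], 0, 1],
  [[0, 0, 15], 0, 1],
  [[0, 0, 20], 0, 1],
  [[0, 0, 25], 0, 1],
  [[0, 0, 30], 0, 1],
  [[0, 0, 35], 0, 1],
  [[0, 0, 40], 0, 1],
  [[0, 0, 45], 0, 1],
  [[0, 0, 48], 0, 1],
  [[0, 0, 50], 0, 1],
  [[0, 0, 50], 0, 1],
  [[0, 0, 50], 0, 1],
])

```text
clock: 15.88
ee_pos: [0.5089, -0.1231, 0.0994]
tool_rot: [-3.109, 0.452, -0.001]
wrist_force: [0.7, -0.3, -0.5]
grip_width: 0.0118
gripper_force: 58.8
```

```bash
python3 look.py w6; python3 - <<'E'
import cv2
im=cv2.imread('pics/w6.png')[160:310,240:400];cv2.imwrite('pics/w6c.png',cv2.resize(im,None,fx=4.5,fy=4,interpolation=cv2.INTER_NEAREST))
E
```

```text
15.925 [ 0.50890433 -0.12316226  0.09946795] [ 0.38893922 -0.44378129 -0.57616853]
green tool frame x,y,z pct [[-12.9  -5.5 -86.2]
 [  9.6   0.9 -38.2]
 [ 15.9   7.2   1.1]] 4674
slot (array([ 505. , -122.3]), array([30. , 58.5]), 73.4) 1507
wrist green_line [(array([ 0.5106, -0.1211,  0.0808]), 0.61)]
wrist slot_mouth [(array([ 0.5098, -0.1217,  0.0794]), 0.48)]
top green_line []
top slot_mouth []
side green_line [(array([ 0.5069, -0.1242,  0.0769]), 0.53)]
side slot_mouth [(array([ 0.5101, -0.1203,  0.0785]), 0.61)]
```

View pics/w6c.png

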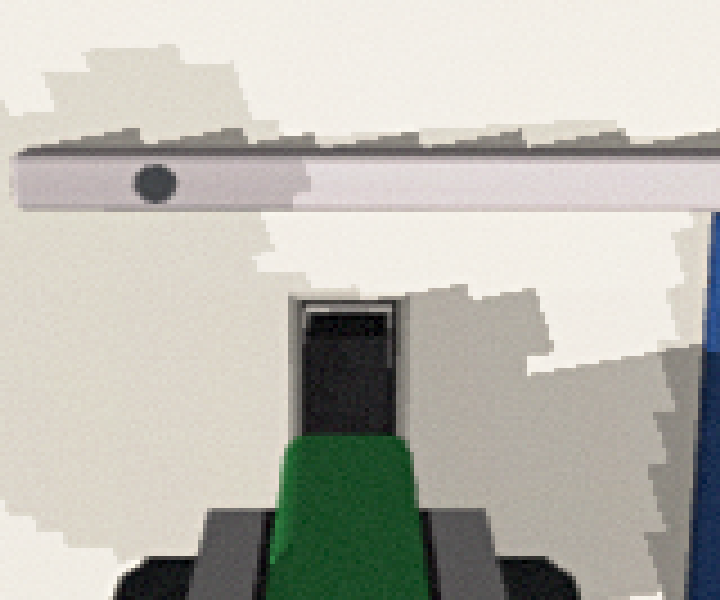

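The crop shows the white line at row 310, right at the slot mouth. The plate is centred between the slot walls (cols 290 to 405), there is no contact force, and TCP z = 0.099 as planned. Handing in.

```bash
python3 -c "
from cell import ctrl
print(ctrl.finish_job())"
```

```text
the job is handed in; nothing more can be done
None
```

I handed the job in at about 16 s with the cover fully open and the green paddle held still and upright in the slot. By the last picture and the arm's position its white line is level with the photometer's top; `finish_job()` returned no verdict.

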